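# Square a die block to the fence of the surface plate

## Robot

A 6-joint arm with a two-finger parallel gripper is mounted at the origin on the work surface. World frame = base frame: x ahead of the robot, y to its left, z up, the work surface at z = 0. Lengths are in mm, angles in rad, forces in N, time in s.
With the tool pointing down it reaches from about 325 to 900 mm from the base axis. Payload 3.5 kg.
Tool frame: the origin (TCP) lies at the very end of the fingers, on their centre line; the grasp point (between the pads) lies 19 mm behind it (env.grip_depth is the distance from the TCP to the grasp point, in mm); z points along the fingers, y is the direction in which the jaws open and shut (so a half turn about z gives the same grasp; the last joint's range is limited). The gripper opens to 85 mm and grips with 20 to 120 N. Pads are 22 mm wide; open, the fingers measure 114 mm over their backs; the gripper's body (76 mm by 85 mm) begins 54 mm behind the grasp point. The pads swing forward as they close: fully open they stand 13 mm farther back than shut.
Start: joints at [1.209, 0.276, -0.026, 1.268, 0, 1.467], TCP at [159.957, 604.182, 231.313] pointing down, gripper open.
Joint ranges: [-3.12, 3.12], [-0.85, 1.88], [-1.08, 1.24], [-1.95, 2.15], [-1.57, 1.53], [-3.14, 3.14]. Speed limits (rad/s): [2.57, 2.57, 3.14, 3.14, 3.14, 3.14].

## Interface

Orientations are given as a unit quaternion [w, x, y, z].
In Python, from rig import env gives the robot as it stands. The module is installed in compiled form; this text tells all that it offers.
- The arm moves only by the shell command python3 -m inch 'ROWS'. ROWS is JSON, one flat list of numbers, 7 for each row, row after row: the shift along the world's x, y, z in m, then the turn, a rotation vector about the world's x, y, z in rad, then the opening, from 0 (shut) to 1 (fully open). A call has 1 to 20 rows; each row is the pose to reach, as a shift and turn from the pose commanded when the call began; what a row does not reach only later rows make up. A row lasts 1/12 s, in which the tool goes at most 41.7 mm and 7.16 degrees, less where a joint would pass 70% of its speed; a pose out of reach is approached as far as the arm can. A call with a gripper value outside its range is refused whole. The fingers move at their own pace and stop on an object; the grip force is fixed at half the most. Time passes only in rows, so rows that repeat a pose let the fingers close. It gives the time, the measured TCP pose, the force and the opening at its end, in the units of the state.
- env.get_obs(): the state, without advancing time (a new reading comes with each control period).
- env.camera(name): name is "scene" or "top"; returns a dict with "image" (420x560x3 uint8, red, green, blue), "range_z" (420x560 float32, mm along the optical axis (not along the pixel's ray), 0 where there is no reading), "intrinsics" (3x3 intrinsics, pixels), "R" (3x3) and "t" (3): a world point X has camera coordinates R X + t. Camera axes: x right, y down, z forward; pixel columns grow to the right and rows downward; lengths in mm; the calibration is good to about 2 mm. A picture is of the moment at which its call begins.
- env.job_done(): hands the job in, once; it reports no verdict.
The state is a dict: "time": time; "joints": joint angles; "dq": joint speeds; "joint_efforts": joint torques, N m; "eef_pos": TCP position; "tool_rot": TCP orientation; "force": force on the tool from outside, world axes, zero at the start; "torque": the same for the moment, N m; "finger_gap": finger opening in mm.
Only numpy, scipy, OpenCV 4.12 (cv2) and the standard library are available. Lean on these libraries where they do the work, as an engineer would, in place of code of your own. Each camera call takes 0.05 s, during which the arm holds its last target. There are 200 camera calls.

## Task

The heavy steel die block has been left skewed, more or less end-on, in the middle of the granite plate. Without gripping or lifting it, walk it round with steady fingertip pushes on its corners and then up to the fence, until one of its long sides - either one - lies flat against the fence over the block's whole length. Don't tip it or shove it hard, leave the other things where they are, and take the hand away.

Things in the scene. Friction and masses are not known exactly. Their poses are not given: they have to be found in the camera images.
- plate: Fixed dark granite surface plate, 300 mm (its x) by 450 mm (its y), 60 mm thick, on 20 mm levelling feet: its flat top is 80 mm above the bench. Origin: on the bench under the plate's centre. Its x points away from the robot towards the fence, its y runs along the fence. It stands in a different place and slightly turned each time.
- fence (a point): Middle of the steel fence's working face, at the level of the plate's top; axes as the plate's. The fence is a fixed straight steel bar 240 mm long (along y), 24 mm deep and 30 mm high, screwed to the far side of the plate; its working face looks back at the robot (along -x).
- die: Loose solid steel die block, 120 mm long (its x), 90 mm wide (y), 36 mm high (z), 2.1 to 3.1 kg, with bolt holes in its top; too wide for the fingers. Origin: centre of its underside. It slides under a push of 6 to 13 N and stops when the push stops. It starts with one end towards the fence, its long axis up to 0.87 rad from square to it, its centre 105 to 135 mm from the fence's face.
- weight: Loose brass knob weight, 40 mm diameter, 66 mm high, on the plate's near left corner. Leave alone. Origin: centre of its underside.
- vblock: Loose small steel V-block, 45 x 40 x 35 mm, on the plate's near right corner. Leave alone. Origin: centre of its underside.
- case: Loose closed wooden case with brass bands, 130 x 170 x 65 mm, on the bench to the right of the plate. Leave alone. Origin: centre of its underside.
- brush: Loose cleaning brush lying on the bench to the left of the plate. Leave alone. Origin: underside.
Not all that is in view belongs to the job. Of the things shaped like the die, the steel one is meant.

How it is judged:
By the outcome, as a careful person would: the job done as asked, in the order asked, and still so for the second after the job is handed in, with the robot touching nothing.
It also fails if it takes over 61 s, if anything falls off the work surface, if the arm or the gripper's body presses on something with over 40 N, if the wrist force passes 120 N, or if a joint passes its speed limit or range.

## Working session

There is one attempt and no reset: what is moved stays moved. The work goes in short steps, Python scripts to look and compute and a shell command to move; the robot and the scene stay as the last step left them, time stands still between calls to the robot, and variables do not carry over. Pictures are saved under pics/ and viewed, about 8 in all and at most 12, crops included, and the job is handed in when it is done.

```bash
mkdir -p pics; cat > h.py <<'E'
import numpy as np,cv2
from rig import env
def cam(n):
    c=env.camera(n); c={k:(np.array(v)) for k,v in c.items()}; return c
def save(c,f): cv2.imwrite('pics/'+f,c['image'][:,:,::-1])
def ray(c,uv,z):
    uv=np.atleast_2d(uv).astype(float)
    d=np.c_[uv,np.ones(len(uv))]@np.linalg.inv(c['intrinsics']).T@c['R']
    o=-c['R'].T@c['t']
    return o+d*((z-o[2])/d[:,2])[:,None]
def pts(c):
    h,w=c['range_z'].shape
    v,u=np.mgrid[:h,:w]
    p=np.stack([u,v,np.ones_like(u)],-1)@np.linalg.inv(c['intrinsics']).T*c['range_z'][...,None]
    return (p-c['t'])@c['R']
def proj(c,X):
    p=np.atleast_2d(X)@c['R'].T+c['t']; q=p@c['intrinsics'].T
    return q[:,:2]/q[:,2:]
E
python3 - <<'E'
from h import *
a=cam('top');b=cam('scene');save(a,'top1.png');save(b,'scene1.png')
for c in(a,b):print((-c['R'].T@c['t']).round(),c['R'].round(2).tolist())
print(env.get_obs())
E
```

```text
[ 392.  -14. 1212.] [[-0.0, -1.0, 0.01], [-0.99, 0.0, -0.14], [0.14, -0.01, -0.99]]
[1015.  658.  970.] [[-0.82, 0.57, -0.01], [0.43, 0.6, -0.68], [-0.38, -0.56, -0.73]]
{'time': 0.1, 'joints': array([ 1.20861004e+00,  2.77059151e-01, -2.77484854e-02,  1.26799757e+00,
        1.89655746e-05,  1.46739932e+00]), 'dq': array([-0.00034119, -0.00293878,  0.0043341 , -0.00160724,  0.00010722,
       -0.00028223]), 'joint_efforts': array([ 3.41663863e-04, -4.46705389e+01,  2.96129322e+01,  8.50200362e-03,
       -4.23740369e-05, -3.31728831e-07]), 'eef_pos': array([159.69498979, 603.52363307, 230.26790272]), 'tool_rot': array([-2.40945793e-04,  1.29033811e-01,  9.91639686e-01, -9.75157734e-04]), 'force': array([ 0.28095407,  0.38000245, -0.79710861]), 'torque': array([ 0.03638742, -0.03257099, -0.00203835]), 'finger_gap': 84.90100609429349}
```

View pics/top1.png

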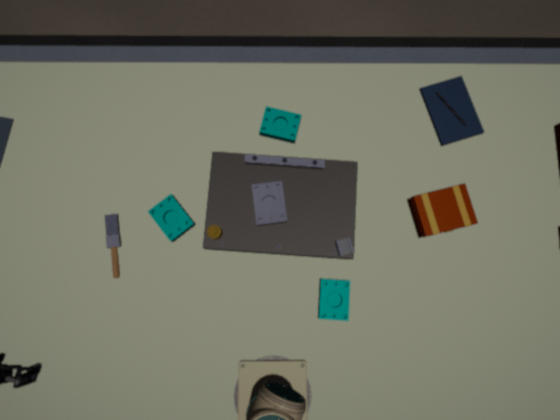

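View pics/scene1.png

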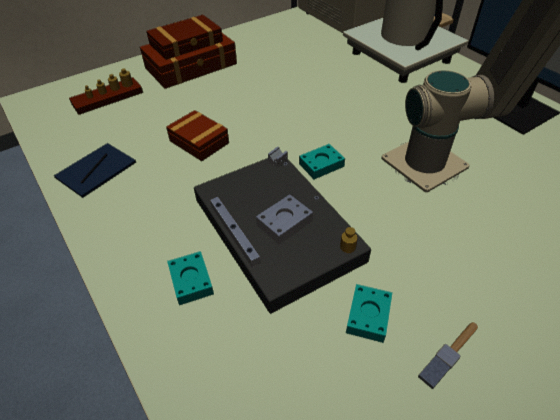

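Top view: the steel die is at (269,203) on the dark plate. Lookalikes are the teal blocks at (281,124), (172,218) and (334,299), all off the plate, so I choose the steel one. The fence is at (285,161), the weight at (214,232) and the V-block at (345,247). Next I measure them and check a close crop.

```bash
cat >> h.py <<'E'
def rect(P):
    (c,s,a)=cv2.minAreaRect(P[:,:2].astype(np.float32)); 
    return np.array(c),s,cv2.boxPoints((c,s,a))
def measure(n='top',verbose=1):
    c=cam(n);P=pts(c);hsv=cv2.cvtColor(c['image'],cv2.COLOR_RGB2HSV)
    z=P[...,2]; out=[]
    m=((z>100)&(z<125)&(c['range_z']>0)&(hsv[...,1]<90)).astype(np.uint8)
    k,l,st,ce=cv2.connectedComponentsWithStats(m)
    for i in range(1,k):
        if st[i,4]<150: continue
        Q=P[l==i]; r=rect(Q); out.append((ce[i],Q,r))
        if verbose: print(ce[i].round(),st[i,4],'z',np.median(Q[:,2]).round(1),'c',r[0].round(1),'size',np.round(r[1],1),'box',r[2].round(0).tolist())
    return c,out
E
python3 - <<'E'
from h import *
for n in('top','scene'):
    c,o=measure(n)
    if n=='top': cv2.imwrite('pics/crop1.png',cv2.resize(c['image'][140:270,190:370,::-1],None,fx=4,fy=4,interpolation=2))
E
```

```text
[284. 161.] 668 z 108.5 c [696.1 -37.6] size [238.1  25.1] box [[675.0, -155.0], [700.0, -157.0], [717.0, 80.0], [692.0, 82.0]]
[269. 203.] 1179 z 114.1 c [568.3   8.2] size [120.6  89.9] box [[503.0, 45.0], [514.0, -44.0], [634.0, -29.0], [622.0, 60.0]]
[345. 247.] 203 z 108.4 c [ 439.9 -210.7] size [44.6 40.8] box [[413.0, -196.0], [423.0, -236.0], [467.0, -225.0], [456.0, -185.0]]
[350.  11.] 380 z 111.8 c [-371.2 -870.2] size [166.1 343.9] box [[-535.0, -772.0], [-346.0, -1060.0], [-207.0, -968.0], [-396.0, -681.0]]
[402.  41.] 257 z 112.7 c [-372.8 -509.6] size [ 81.1 209.7] box [[-449.0, -427.0], [-372.0, -622.0], [-296.0, -592.0], [-374.0, -397.0]]
[429. 144.] 291 z 112.8 c [35.3 22.9] size [ 60.7 129.2] box [[-26.0, 60.0], [46.0, -48.0], [96.0, -14.0], [25.0, 94.0]]
[277. 154.] 179 z 109.4 c [ 443.7 -208.8] size [50.5 43.1] box [[414.0, -193.0], [424.0, -235.0], [473.0, -224.0], [464.0, -182.0]]
[284. 216.] 1369 z 115.3 c [571.3   9.3] size [123.5  93.9] box [[504.0, 48.0], [516.0, -45.0], [638.0, -30.0], [627.0, 64.0]]
[235. 230.] 749 z 110.0 c [699.4 -36.6] size [245.6  25.8] box [[677.0, -158.0], [703.0, -160.0], [722.0, 85.0], [696.0, 87.0]]
```

View pics/crop1.png

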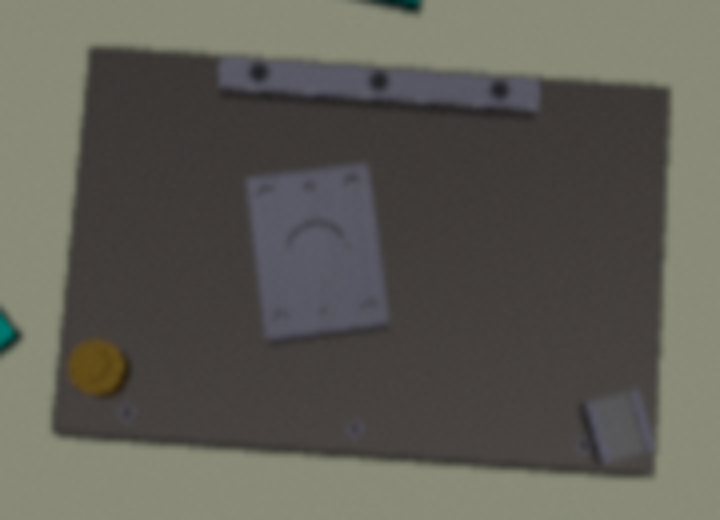

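The crop shows the steel die with bolt holes at (318,252), so the choice holds. The die has to turn about +1.37 rad (CCW). I'll push its near-left corner, first towards −y and then curving towards the fence.

```bash
python3 -m inch '[0.02,-0.03,0,0,0,0.05,0, 0.04,-0.06,0,0,0,0.1,0, 0.353,-0.528,0,0,0,0.187,0, 0.353,-0.528,0,0,0,0.187,0, 0.353,-0.528,0,0,0,0.187,0, 0.353,-0.528,0,0,0,0.187,0, 0.353,-0.528,0,0,0,0.187,0, 0.353,-0.528,0,0,0,0.187,0, 0.353,-0.528,0,0,0,0.187,0, 0.353,-0.528,0,0,0,0.187,0, 0.353,-0.528,0,0,0,0.187,0, 0.353,-0.528,0,0,0,0.187,0, 0.353,-0.528,0,0,0,0.187,0, 0.353,-0.528,0,0,0,0.187,0, 0.353,-0.528,0,0,0,0.187,0, 0.353,-0.528,0,0,0,0.187,0, 0.353,-0.528,0,0,0,0.187,0, 0.353,-0.528,0,0,0,0.187,0, 0.353,-0.528,0,0,0,0.187,0, 0.353,-0.528,0,0,0,0.187,0]'
```

```text
time: 1.87
eef_pos: [512.1, 77.1, 231.1]
tool_rot: [-0.0, 0.035, 0.999, 0.0]
force: [-0.2, -1.2, 0.0]
finger_gap: 0.2
```

Down to z ≈ 88, with a close look before pushing.

```bash
python3 -m inch '[0,0,-0.03,0,0,0,0, 0,0,-0.065,0,0,0,0, 0,0,-0.1,0,0,0,0, 0,0,-0.12,0,0,0,0, 0,0,-0.135,0,0,0,0, 0,0,-0.143,0,0,0,0, 0,0,-0.143,0,0,0,0, 0,0,-0.143,0,0,0,0]'
python3 - <<'E'
from h import *
b=cam('scene');cv2.imwrite('pics/s2.png',cv2.resize(b['image'][120:320,170:400,::-1],None,fx=3,fy=3,interpolation=2))
E
```

```text
time: 2.53
eef_pos: [512.8, 76.9, 88.7]
tool_rot: [0.0, 0.035, 0.999, 0.0]
force: [0.1, 0.4, 0.9]
finger_gap: 0.1
```

View pics/s2.png

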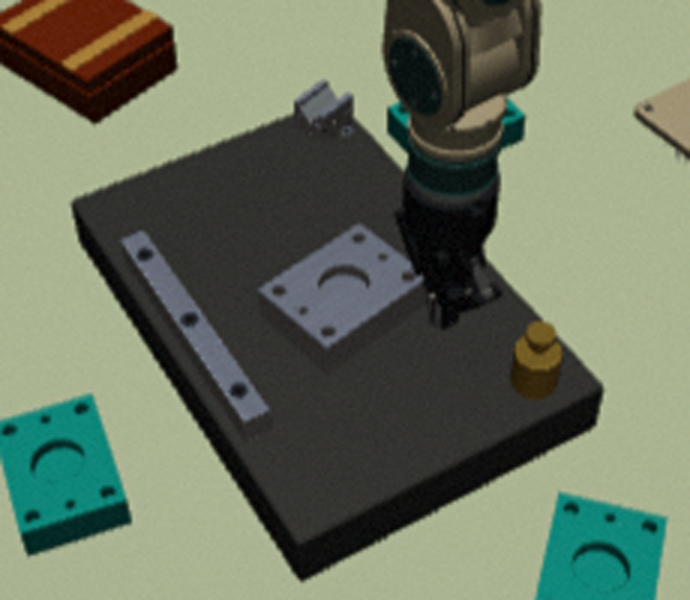

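The fingertip is at (440,315), clear of the die's near-left corner at (425,285) and of the weight at (537,365). First arc push.

```bash
python3 -m inch '[0.0005,-0.003,0,0,0,0,0, 0.001,-0.006,0,0,0,0,0, 0.0014,-0.009,0,0,0,0,0, 0.0018,-0.012,0,0,0,0,0, 0.0022,-0.015,0,0,0,0,0, 0.0027,-0.018,0,0,0,0,0, 0.0034,-0.021,0,0,0,0,0, 0.0041,-0.024,0,0,0,0,0, 0.005,-0.0266,0,0,0,0,0, 0.006,-0.0295,0,0,0,0,0, 0.007,-0.0323,0,0,0,0,0, 0.0081,-0.035,0,0,0,0,0, 0.0094,-0.0378,0,0,0,0,0, 0.0108,-0.0405,0,0,0,0,0, 0.0122,-0.043,0,0,0,0,0, 0.0138,-0.0456,0,0,0,0,0, 0.0154,-0.0482,0,0,0,0,0, 0.0172,-0.0506,0,0,0,0,0, 0.019,-0.053,0,0,0,0,0, 0.021,-0.0553,0,0,0,0,0]'
python3 - <<'E'
from h import *
for n in('top','scene'):
    c,o=measure(n,0)
    for ce,Q,r in o:
        if 450<r[0][0]<660: print(n,len(Q),r[0].round(1),np.round(r[1],1),r[2].round().tolist())
E
```

```text
time: 4.25
eef_pos: [527.2, 23.7, 86.6]
tool_rot: [-0.007, 0.035, 0.999, 0.003]
force: [-10.9, 8.1, 5.4]
finger_gap: -0.2
top 386 [593.7 -31.3] [118.   54.4] [[529.0, -31.0], [551.0, -80.0], [659.0, -32.0], [636.0, 18.0]]
scene 1333 [585.9  -4.5] [125.5 116. ] [[504.0, 21.0], [554.0, -84.0], [667.0, -30.0], [618.0, 75.0]]
```

The push works: the die has turned about 0.29 rad. The force shows sideways drag, so I'll push purely along −y next.

```bash
python3 -m inch '[-0.005,0,0,0,0,0,0, -0.009,0,0,0,0,0,0, -0.011,-0.001,0,0,0,0,0, -0.0113,-0.004,0,0,0,0,0, -0.0115,-0.007,0,0,0,0,0, -0.0117,-0.01,0,0,0,0,0, -0.0118,-0.013,0,0,0,0,0, -0.0118,-0.016,0,0,0,0,0, -0.0118,-0.019,0,0,0,0,0, -0.0117,-0.022,0,0,0,0,0, -0.0115,-0.025,0,0,0,0,0, -0.0112,-0.028,0,0,0,0,0, -0.0108,-0.031,0,0,0,0,0, -0.0103,-0.034,0,0,0,0,0, -0.0097,-0.037,0,0,0,0,0, -0.009,-0.04,0,0,0,0,0, -0.0082,-0.043,0,0,0,0,0, -0.0073,-0.046,0,0,0,0,0]'
python3 - <<'E'
from h import *
for n in('top','scene'):
    c,o=measure(n,0)
    for ce,Q,r in o:
        if 450<r[0][0]<660: print(n,len(Q),r[0].round(1),np.round(r[1],1),r[2].round().tolist())
E
```

```text
time: 5.85
eef_pos: [524.8, -23.6, 88.1]
tool_rot: [-0.002, 0.036, 0.999, 0.002]
force: [-4.6, 7.0, 3.5]
finger_gap: -0.3
scene 1302 [586.3 -21.5] [126.7 115. ] [[502.0, -36.0], [593.0, -107.0], [671.0, -7.0], [580.0, 64.0]]
```

```bash
python3 -m inch '[-0.0015,-0.002,0,0,0,0,0, -0.003,-0.004,0,0,0,0,0, -0.0019,-0.0068,0,0,0,0,0, -0.0007,-0.0095,0,0,0,0,0, 0.0006,-0.0122,0,0,0,0,0, 0.002,-0.0149,0,0,0,0,0, 0.0035,-0.0175,0,0,0,0,0, 0.0051,-0.02,0,0,0,0,0, 0.0068,-0.0225,0,0,0,0,0, 0.0086,-0.0249,0,0,0,0,0, 0.0104,-0.0273,0,0,0,0,0, 0.0123,-0.0296,0,0,0,0,0, 0.0143,-0.0318,0,0,0,0,0, 0.0164,-0.034,0,0,0,0,0, 0.0186,-0.0361,0,0,0,0,0, 0.0208,-0.0381,0,0,0,0,0]'
python3 -m inch '[-0.012,0,0,0,0,0,0, -0.03,0,0.005,0,0,0,0, -0.06,0,0.04,0,0,0,0, -0.09,0,0.08,0,0,0,0, -0.12,0,0.1,0,0,0,0, -0.12,0,0.1,0,0,0,0, -0.12,0,0.1,0,0,0,0]'
python3 - <<'E'
from h import *
for n in('top','scene'):
    c,o=measure(n,0)
    save(c,n+'3.png')
    for ce,Q,r in o:
        if 450<r[0][0]<720: print(n,len(Q),r[0].round(1),np.round(r[1],1),r[2].round().tolist())
E
```

```text
time: 7.28
eef_pos: [542.6, -62.4, 87.7]
tool_rot: [-0.005, 0.036, 0.999, 0.001]
force: [-10.0, 4.0, 7.5]
finger_gap: 0.2
time: 7.87
eef_pos: [427.9, -64.3, 190.8]
tool_rot: [0.003, 0.037, 0.999, -0.001]
force: [0.4, -0.7, -0.8]
finger_gap: -0.6
top 668 [695.2 -37.6] [238.4  26.8] [[672.0, -155.0], [698.0, -158.0], [719.0, 80.0], [692.0, 82.0]]
top 1181 [605.7 -38.6] [119.9  91.1] [[548.0, -87.0], [637.0, -107.0], [664.0, 10.0], [575.0, 30.0]]
scene 1290 [608.7 -37.9] [125.7  90.9] [[550.0, -89.0], [639.0, -109.0], [667.0, 13.0], [579.0, 34.0]]
scene 742 [699.5 -36.8] [242.3  25.5] [[678.0, -157.0], [703.0, -159.0], [721.0, 83.0], [696.0, 85.0]]
```

View pics/top3.png

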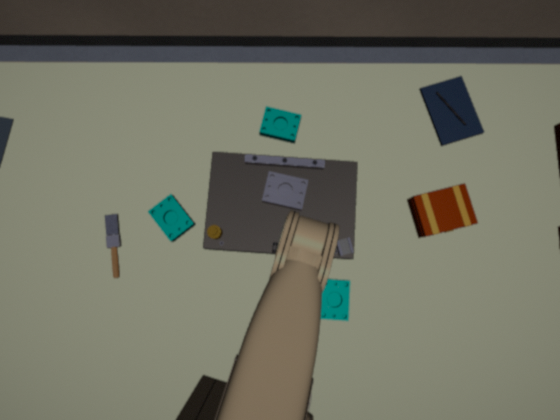

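Die now at (285,190) in the top view: still about 0.15 rad to turn and 33 mm from the fence. One more right-of-centre push.

```bash
python3 -m inch '[0.03,0,-0.03,0,0,0,0, 0.06,0,-0.06,0,0,0,0, 0.085,0,-0.085,0,0,0,0, 0.1,0,-0.1,0,0,0,0, 0.104,0,-0.1,0,0,0,0, 0.1065,0,-0.1,0,0,0,0, 0.109,0,-0.1,0,0,0,0, 0.1115,0,-0.1,0,0,0,0, 0.114,0,-0.1,0,0,0,0, 0.1165,0,-0.1,0,0,0,0, 0.119,0,-0.1,0,0,0,0, 0.1215,0,-0.1,0,0,0,0, 0.124,-0.001,-0.1,0,0,0,0, 0.1265,-0.002,-0.1,0,0,0,0, 0.129,-0.002,-0.1,0,0,0,0, 0.131,-0.002,-0.1,0,0,0,0]'
python3 -m inch '[-0.012,0,0,0,0,0,0, -0.025,0.01,0,0,0,0,0, -0.025,0.023,0,0,0,0,0, -0.025,0.023,0,0,0,0,0]'
python3 - <<'E'
from h import *
for n in('top','scene'):
    c,o=measure(n,0)
    for ce,Q,r in o:
        if 450<r[0][0]<720: print(n,len(Q),r[0].round(1),np.round(r[1],1),r[2].round().tolist())
E
```

```text
time: 9.3
eef_pos: [551.8, -66.0, 87.7]
tool_rot: [-0.006, 0.037, 0.999, -0.002]
force: [-14.7, -4.7, 7.1]
finger_gap: 0.2
time: 9.63
eef_pos: [533.1, -40.4, 88.8]
tool_rot: [0.0, 0.035, 0.999, 0.001]
force: [0.0, 0.3, 0.1]
finger_gap: -0.1
top 670 [695.9 -37.7] [238.1  26.7] [[675.0, -156.0], [701.0, -157.0], [717.0, 80.0], [691.0, 82.0]]
scene 1320 [614.8 -36.4] [124.7  92.3] [[560.0, -92.0], [651.0, -105.0], [669.0, 19.0], [578.0, 32.0]]
scene 748 [699.7 -37.2] [243.5  25.1] [[679.0, -158.0], [704.0, -160.0], [721.0, 83.0], [696.0, 85.0]]
```

Remaining error is 0.07 rad and about 27 mm. Now a near-centred push with the fingertip's flat side.

```bash
python3 -m inch '[0.003,-0.002,0,0,0,0,0, 0.007,-0.004,0,0,0,0,0, 0.011,-0.004,0,0,0,0,0, 0.014,-0.004,0,0,0,0,0, 0.0165,-0.004,0,0,0,0,0, 0.019,-0.004,0,0,0,0,0, 0.0215,-0.004,0,0,0,0,0, 0.024,-0.004,0,0,0,0,0, 0.0265,-0.004,0,0,0,0,0, 0.029,-0.005,0,0,0,0,0, 0.0315,-0.005,0,0,0,0,0, 0.034,-0.005,0,0,0,0,0, 0.0365,-0.005,0,0,0,0,0, 0.039,-0.005,0,0,0,0,0, 0.041,-0.006,0,0,0,0,0, 0.041,-0.006,0,0,0,0,0]'
python3 - <<'E'
from h import *
for n in('top','scene'):
    c,o=measure(n,0)
    save(c,n+'4.png')
    for ce,Q,r in o:
        if 450<r[0][0]<720: print(n,len(Q),r[0].round(1),np.round(r[1],1),r[2].round().tolist())
E
```

```text
time: 11.07
eef_pos: [567.5, -48.0, 86.6]
tool_rot: [-0.007, 0.036, 0.999, -0.0]
force: [-12.3, -1.2, 8.0]
finger_gap: 0.1
top 230 [701.8  40.5] [82.  24.9] [[687.0, 0.0], [712.0, -1.0], [717.0, 81.0], [692.0, 82.0]]
scene 1367 [618.8 -35.5] [126.7 107.8] [[560.0, -95.0], [668.0, -103.0], [677.0, 24.0], [570.0, 32.0]]
scene 746 [699.8 -35.2] [240.7  25.2] [[678.0, -154.0], [703.0, -156.0], [722.0, 84.0], [696.0, 86.0]]
```

Parallel now, about 13 mm left. Continue gently while watching the force.

```bash
python3 -m inch '[0.002,0,0,0,0,0,0, 0.004,0,0,0,0,0,0, 0.006,0,0,0,0,0,0, 0.008,-0.001,0,0,0,0,0, 0.01,-0.001,0,0,0,0,0, 0.011,-0.001,0,0,0,0,0, 0.011,-0.001,0,0,0,0,0]'
python3 -m inch '[0.001,0,0,0,0,0,0, 0.002,0,0,0,0,0,0, 0.003,0,0,0,0,0,0, 0.004,0,0,0,0,0,0, 0.004,0,0,0,0,0,0]'
python3 - <<'E'
from h import *
for n in('scene',):
    c,o=measure(n,0)
    for ce,Q,r in o:
        if 450<r[0][0]<720: print(n,len(Q),r[0].round(1),np.round(r[1],1),r[2].round().tolist())
E
```

```text
time: 11.75
eef_pos: [578.1, -49.0, 86.5]
tool_rot: [-0.007, 0.036, 0.999, -0.0]
force: [-13.9, -0.9, 6.9]
finger_gap: -0.2
time: 12.17
eef_pos: [581.5, -49.1, 86.5]
tool_rot: [-0.008, 0.036, 0.999, -0.001]
force: [-15.3, -1.9, 8.3]
finger_gap: -0.1
scene 2124 [646.4 -31.9] [242.5 132.2] [[572.0, -148.0], [704.0, -158.0], [721.0, 84.0], [589.0, 94.0]]
```

```bash
python3 -m inch '[0.001,0,0,0,0,0,0, 0.002,0,0,0,0,0,0, 0.003,0,0,0,0,0,0, 0.003,0,0,0,0,0,0]'
python3 -m inch '[0.001,0,0,0,0,0,0, 0.002,0,0,0,0,0,0, 0.003,0,0,0,0,0,0, 0.003,0,0,0,0,0,0]'
```

```text
time: 12.55
eef_pos: [581.5, -49.0, 86.5]
tool_rot: [-0.011, 0.036, 0.999, -0.001]
force: [-21.0, -1.9, 14.9]
finger_gap: -0.4
time: 12.88
eef_pos: [581.5, -48.6, 86.0]
tool_rot: [-0.014, 0.036, 0.999, -0.001]
force: [-28.1, -1.8, 18.8]
finger_gap: 0.0
```

The finger stopped at x = 581.5 while the force rose, so the die is seated. I'll back off, lift clear and look.

```bash
python3 -m inch '[-0.006,0,0,0,0,0,0, -0.014,0,0,0,0,0,0, -0.03,0,0,0,0,0,0, -0.05,0,0.02,0,0,0,0, -0.08,0,0.05,0,0,0,0, -0.11,0.02,0.08,0,0,0,0, -0.14,0.05,0.11,0,0,0,0, -0.16,0.08,0.13,0,0,0,0, -0.16,0.12,0.14,0,0,0,0, -0.16,0.16,0.14,0,0,0,0, -0.16,0.16,0.14,0,0,0,0, -0.16,0.16,0.14,0,0,0,0]'
python3 - <<'E'
from h import *
a=cam('top');s=cam('scene')
for c,n,(x,y,w,h),f in((a,'top',(200,140,170,130),4),(s,'scene',(170,150,210,160),3)):
    cv2.imwrite(f'pics/{n}5.png',cv2.resize(c['image'][y:y+h,x:x+w,::-1],None,fx=f,fy=f,interpolation=2))
for c in(a,s):
    P=pts(c);z=P[...,2];L=np.array([np.cos(-.0716),np.sin(-.0716)]);T=np.array([-L[1],L[0]])
    d=P[...,:2]-np.array([683.5,-36.5]); u=d@L;v=d@T
    for lo,hi,nm in((112.3,122,'die'),(104,112,'fence')):
        m=(z>lo)&(z<hi)&(abs(v)<130)&(u>-110)&(u<40)
        for q in range(-70,80,20):
            k=m&(abs(v-q)<10)
            print(nm,q,k.sum(),np.percentile(u[k],[2,50,98]).round(1) if k.sum()>5 else '',np.median(z[k]).round(1) if k.sum()else'')
E
```

```text
time: 13.88
eef_pos: [436.1, 113.3, 229.5]
tool_rot: [0.002, 0.033, 0.999, 0.001]
force: [0.2, -0.9, -0.4]
finger_gap: -0.0
die -70 26 [-87.1 -56.6 -17.6] 115.0
die -50 154 [-89.1 -44.1  -1.2] 114.7
die -30 171 [-90.4 -45.3  -3.1] 115.0
die -10 104 [-89.8 -25.3   1.9] 114.9
die 10 110 [-90.3 -35.3  -2.4] 114.9
die 30 183 [-91.3 -47.9  -4.1] 115.0
die 50 132 [-92.9 -44.7  -5.3] 114.7
die 70 0  
fence -70 53 [-49.4  11.6  24. ] 108.7
fence -50 73 [-79.3   7.7  23.4] 108.4
fence -30 66 [-81.4   7.8  23.1] 109.2
fence -10 61 [-91.4   7.8  22.5] 108.8
fence 10 82 [-91.8   5.9  24.3] 108.8
fence 30 69 [-93.4   6.   23. ] 108.7
fence 50 75 [-81.8   8.   23.9] 109.3
fence 70 53 [ 0.9 10.8 23.6] 108.2
die -70 25 [-83.7 -38.7  26.3] 114.8
die -50 166 [-84.7 -40.7   4.1] 116.0
die -30 189 [-85.7 -39.5   2.4] 116.2
die -10 127 [-86.4 -20.7  18.2] 115.8
die 10 132 [-88.  -28.8  20.7] 115.9
die 30 208 [-87.2 -42.2   6.4] 116.0
die 50 200 [-89.2 -42.7  22.7] 115.6
die 70 10 [-30.9 -11.5  10.4] 114.5
fence -70 45 [ 4.9 15.6 27.2] 110.0
fence -50 69 [-78.7  11.8  28. ] 109.6
fence -30 77 [-55.9  10.3  27.4] 109.2
fence -10 75 [-65.5   7.5  27.7] 109.4
fence 10 66 [-53.4  13.7  28. ] 109.6
fence 30 66 [-79.6  13.8  27.7] 109.4
fence 50 132 [-86.8 -14.3  27.4] 108.9
fence 70 67 [-2.4 16.4 27.9] 110.2
```

View pics/top5.png

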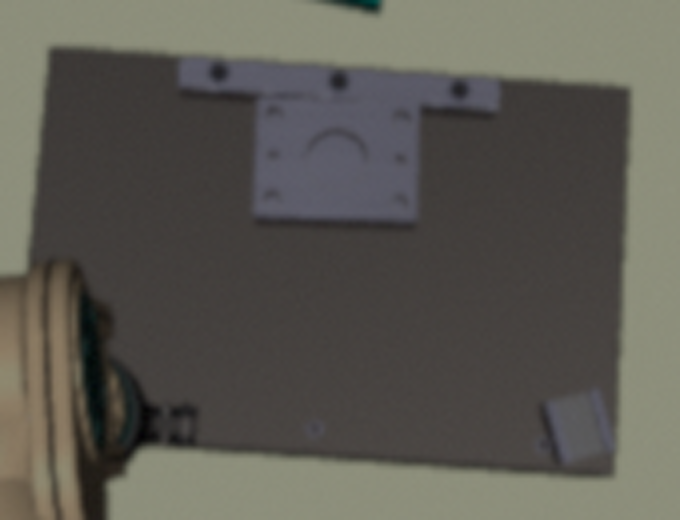

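View pics/scene5.png

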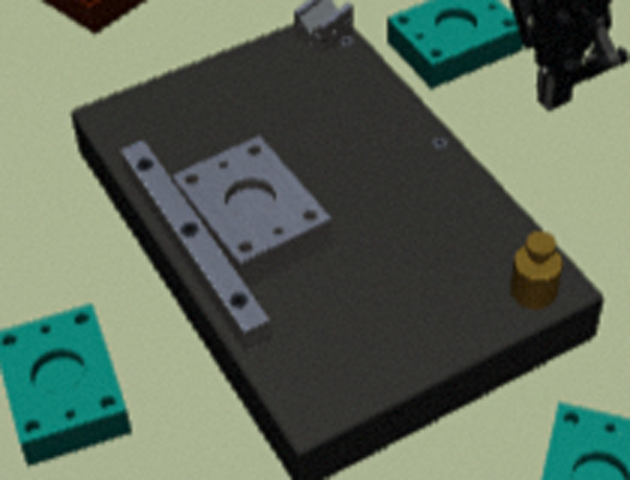

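Top crop: a thin dark gap shows between die and fence at (275–325, 97). The near side is skewed by about 0.04 rad, so the left end stands off about 4 mm. The right end touches because my push was right of centre. The weight and V-block look untouched. I'll mend it with a gentle push on the left part.

```bash
python3 -m inch '[0.03,-0.03,0,0,0,0,0, 0.05,-0.065,-0.02,0,0,0,0, 0.07,-0.095,-0.045,0,0,0,0, 0.085,-0.117,-0.075,0,0,0,0, 0.1,-0.117,-0.105,0,0,0,0, 0.11,-0.117,-0.13,0,0,0,0, 0.12,-0.117,-0.141,0,0,0,0, 0.128,-0.117,-0.141,0,0,0,0, 0.134,-0.117,-0.141,0,0,0,0, 0.138,-0.117,-0.141,0,0,0,0, 0.14,-0.117,-0.141,0,0,0,0, 0.142,-0.117,-0.141,0,0,0,0, 0.144,-0.117,-0.141,0,0,0,0, 0.146,-0.117,-0.141,0,0,0,0, 0.148,-0.117,-0.141,0,0,0,0, 0.15,-0.117,-0.141,0,0,0,0, 0.15,-0.117,-0.141,0,0,0,0]'
python3 -m inch '[0.001,0,0,0,0,0,0, 0.002,0,0,0,0,0,0, 0.003,0,0,0,0,0,0, 0.003,0,0,0,0,0,0]'
python3 -m inch '[0.001,0,0,0,0,0,0, 0.002,0,0,0,0,0,0, 0.003,0,0,0,0,0,0, 0.003,0,0,0,0,0,0]'
```

```text
time: 15.4
eef_pos: [583.1, -5.8, 87.0]
tool_rot: [-0.002, 0.036, 0.999, 0.0]
force: [-4.6, 0.2, 3.0]
finger_gap: 0.0
time: 15.73
eef_pos: [583.1, -5.5, 86.3]
tool_rot: [-0.005, 0.036, 0.999, 0.0]
force: [-10.4, -0.0, 5.8]
finger_gap: 0.3
time: 16.07
eef_pos: [584.2, -4.9, 86.1]
tool_rot: [-0.007, 0.035, 0.999, 0.001]
force: [-14.1, 2.1, 9.3]
finger_gap: -0.5
```

```bash
for i in 1 2; do python3 -m inch '[0.001,0,0,0,0,0,0, 0.002,0,0,0,0,0,0, 0.003,0,0,0,0,0,0, 0.003,0,0,0,0,0,0]' | sed -n '2p;4p'; done
```

```text
eef_pos: [586.4, -4.2, 85.8]
force: [-15.0, 3.2, 9.1]
eef_pos: [586.4, -4.2, 85.5]
force: [-20.2, 2.8, 12.3]
```

```bash
python3 -m inch '[0.001,0,0,0,0,0,0, 0.002,0,0,0,0,0,0, 0.003,0,0,0,0,0,0, 0.003,0,0,0,0,0,0]' | sed -n '2p;4p'
python3 -m inch '[-0.006,0,0,0,0,0,0, -0.014,0,0,0,0,0,0, -0.03,0,0,0,0,0,0, -0.05,0,0.02,0,0,0,0, -0.08,0.02,0.05,0,0,0,0, -0.11,0.05,0.08,0,0,0,0, -0.14,0.08,0.11,0,0,0,0, -0.15,0.11,0.14,0,0,0,0, -0.15,0.14,0.16,0,0,0,0, -0.15,0.16,0.16,0,0,0,0, -0.15,0.16,0.16,0,0,0,0, -0.15,0.16,0.16,0,0,0,0]'
python3 - <<'E'
from h import *
a=cam('top');s=cam('scene')
for c,n,(x,y,w,h),f in((a,'top',(250,150,90,60),8),(s,'scene',(200,190,90,90),6)):
    cv2.imwrite(f'pics/{n}6.png',cv2.resize(c['image'][y:y+h,x:x+w,::-1],None,fx=f,fy=f,interpolation=2))
for c in(a,s):
    P=pts(c);z=P[...,2];L=np.array([np.cos(-.0716),np.sin(-.0716)]);T=np.array([-L[1],L[0]])
    d=P[...,:2]-np.array([683.5,-36.5]); u=d@L;v=d@T
    q=np.arange(-50,51,10)
    near=[np.percentile(u[(z>111)&(z<122)&(abs(v-k)<5)&(u>-110)&(u<-20)],3) for k in q]
    qf=np.arange(-110,111,10)
    far=[np.percentile(u[(z>100)&(z<115)&(abs(v-k)<5)&(u>5)&(u<40)],97) for k in qf]
    print(np.round(near,1),'slope die',np.polyfit(q,near,1).round(4),'fence back',np.polyfit(qf,far,1).round(4))
    m=(z>111)&(z<122)&(u<-8)&(u>-110)&(abs(v)<100);print('v extent',np.percentile(v[m],[1,99]).round(1))
E
```

```text
eef_pos: [586.3, -4.2, 85.0]
force: [-27.0, 2.3, 17.5]
time: 18.07
eef_pos: [451.5, 155.3, 248.9]
tool_rot: [0.002, 0.034, 0.999, 0.0]
force: [-0.5, -0.2, -0.6]
finger_gap: -0.0
[-88.7 -88.2 -86.2 -87.8 -89.  -89.3 -87.3 -87.9 -88.1 -86.4 -86.6] slope die [ 1.19000e-02 -8.77761e+01] fence back [1.60000e-03 2.34815e+01]
v extent [-61.1  56.5]
[-83.7 -83.2 -83.8 -84.2 -85.6 -85.1 -84.5 -84.3 -83.8 -84.  -81.9] slope die [ 6.10000e-03 -8.40128e+01] fence back [2.80000e-03 2.77889e+01]
v extent [-60.6  59.6]
```

View pics/top6.png

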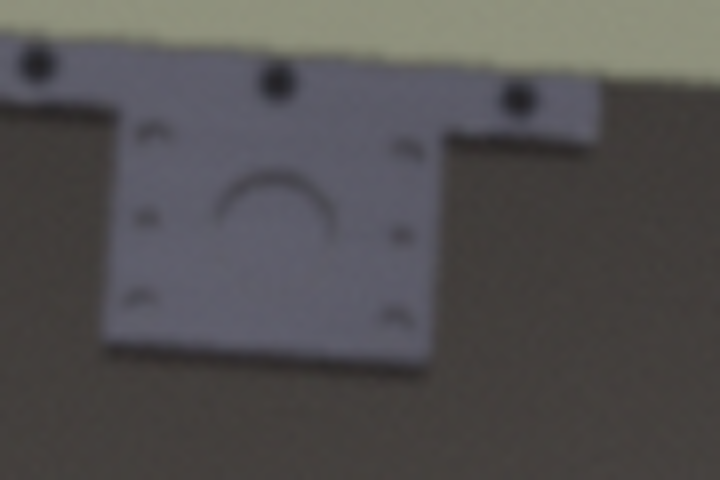

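View pics/scene6.png

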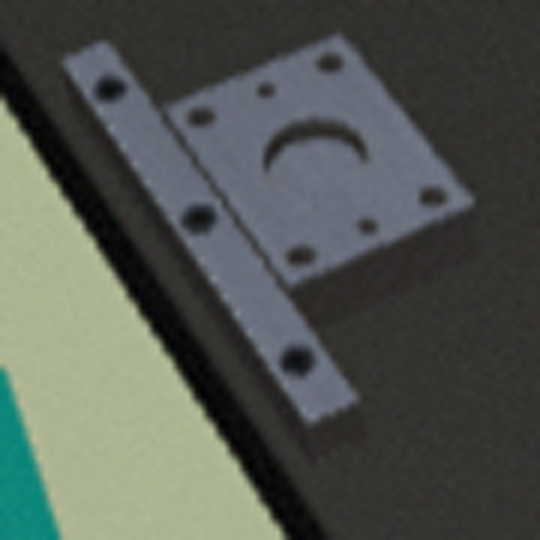

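The scene crop shows an even seam from (168,108) to (290,285), and the top crop shows no gap. Slopes agree with the fence to within noise (0.003–0.01 rad). One last gentle centred press makes sure both ends bear.

```bash
python3 -m inch '[0.02,-0.03,0,0,0,0,0, 0.03,-0.065,-0.01,0,0,0,0, 0.04,-0.1,-0.025,0,0,0,0, 0.05,-0.13,-0.045,0,0,0,0, 0.06,-0.16,-0.07,0,0,0,0, 0.075,-0.185,-0.1,0,0,0,0, 0.09,-0.189,-0.13,0,0,0,0, 0.1,-0.189,-0.15,0,0,0,0, 0.11,-0.189,-0.16,0,0,0,0, 0.118,-0.189,-0.16,0,0,0,0, 0.123,-0.189,-0.16,0,0,0,0, 0.126,-0.189,-0.16,0,0,0,0, 0.128,-0.189,-0.16,0,0,0,0, 0.13,-0.189,-0.16,0,0,0,0, 0.132,-0.189,-0.16,0,0,0,0, 0.134,-0.189,-0.16,0,0,0,0, 0.136,-0.189,-0.16,0,0,0,0, 0.136,-0.189,-0.16,0,0,0,0]' | sed -n '2p;4p'
for i in 1 2 3; do python3 -m inch '[0.001,0,0,0,0,0,0, 0.002,0,0,0,0,0,0, 0.003,0,0,0,0,0,0, 0.003,0,0,0,0,0,0]' | sed -n '2p;4p'; done
```

```text
eef_pos: [584.5, -34.9, 87.2]
force: [-4.4, 0.1, 2.9]
eef_pos: [584.4, -34.8, 86.5]
force: [-11.2, 0.2, 6.0]
eef_pos: [584.3, -34.6, 85.9]
force: [-16.7, -0.6, 9.9]
eef_pos: [584.3, -34.5, 85.5]
force: [-21.9, -0.7, 13.5]
```

It doesn't move under 22 N. The two finger stops (586.4 at y = −4 and 584.3 at y = −34) give a slope of 0.069, against 0.072 for the fence, so the die is flat. Retreat and hand in.

```bash
python3 -m inch '[-0.006,0,0,0,0,0,0, -0.014,0,0,0,0,0,0, -0.03,0,0,0,0,0,0, -0.05,0,0.02,0,0,0,0, -0.08,0.02,0.05,0,0,0,0, -0.11,0.05,0.08,0,0,0,0, -0.13,0.08,0.11,0,0,0,0, -0.13,0.11,0.14,0,0,0,0, -0.13,0.14,0.16,0,0,0,0, -0.13,0.17,0.16,0,0,0,0, -0.13,0.17,0.16,0,0,0,0, -0.13,0.17,0.16,0,0,0,0]'
python3 - <<'E'
from h import *
for n in('top','scene'):
    c,o=measure(n,0); s=c
    for ce,Q,r in o:
        if 400<r[0][0]<720: print(n,len(Q),r[0].round(1),np.round(r[1],1))
P=pts(s);z=P[...,2];L=np.array([np.cos(-.0716),np.sin(-.0716)]);T=np.array([-L[1],L[0]])
d=P[...,:2]-np.array([683.5,-36.5]); u=d@L;v=d@T;q=np.arange(-50,51,10)
print(np.polyfit(q,[np.percentile(u[(z>111)&(z<122)&(abs(v-k)<5)&(u>-110)&(u<-20)],3) for k in q],1))
print(env.job_done())
E
```

```text
time: 21.67
eef_pos: [466.4, 136.8, 248.9]
tool_rot: [0.002, 0.034, 0.999, 0.0]
force: [-0.9, -0.3, 0.3]
finger_gap: -0.0
top 1787 [651.3 -34.6] [238.5 114.9]
top 202 [ 439.9 -210.5] [45.  40.6]
scene 182 [ 443.3 -209. ] [51.2 43.2]
scene 2078 [654.4 -33.6] [243.1 116. ]
[-2.27075333e-03 -8.44139292e+01]
the job is handed in; nothing more can be done
None
```

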